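Make up a terminal row on its mounting rail

ROBOT

A 6-joint arm with a two-finger parallel gripper is mounted at the origin on a cart in front of the work surface, level with it; the furniture and walls round the work are solid. World frame = base frame: x ahead of the robot, y to its left, z up, the work surface at z = 0. Lengths are in m, angles in rad, forces in N, time in s.
With the tool pointing down it reaches from about 0.425 to 0.95 m from the base axis. Payload 3.5 kg.
Tool frame: the origin (TCP) lies midway between the tips of the shut fingers; the grasp point (between the pads) lies ctrl.grasp_offset behind it (ctrl.grasp_offset is the distance from the TCP to the grasp point, in m); x points along the fingers, y is the direction in which the jaws open and shut, and the axes are right-handed (so a half turn about x gives the same grasp; the last joint's range is limited). The gripper opens to 85 mm and grips with 20 to 120 N. Pads are 22 mm wide; open, the fingers measure 114 mm over their backs; the gripper's body (76 mm by 85 mm) begins 54 mm behind the grasp point. The pads swing forward as they close: fully open they stand 13 mm farther back than shut.
Start: joints at [1.015, 0.286, 1.577, -0, 1.279, -0.15], TCP at [0.266, 0.62, 0.231] pointing down, gripper open.
Joint ranges: [-2.77, 2.77], [-0.9, 2.22], [0.21, 2.48], [-1.53, 4.67], [0.24, 2.81], [-2.84, 2.84]. Speed limits (rad/s): [2.79, 2.79, 3.14, 3.14, 3.14, 3.14].

INTERFACE

Orientations are given as a unit quaternion [x, y, z, w].
In Python, from plant import readout, read_camera, sign_off, ctrl gives the robot as it stands.
- The arm moves only by the tool drive_tool, never from a script. Its argument "steps" is a list of rows, each a list of 5 numbers: the shift along the tool's x, y, z in cm, then the turn about the tool's x in degrees, then the opening, from 0 (shut) to 1 (fully open). A call has 1 to 10 rows; each row shifts and turns the commanded pose from where the row before left it, along the tool's axes as they then stand; what a row does not reach is not made up. A row lasts 1/10 s, in which the tool goes at most 50 mm and 8.59 degrees, less where a joint would pass 70% of its speed; a pose out of reach is approached as far as the arm can. A call is refused whole if a number of a shift passes 5 or a number of a turn 8.59, either way. A call with a gripper value outside its range is refused whole. The fingers move at their own pace and stop on an object; "force" is the grip in N (left out, the last holds). Time passes only in rows, so rows that do not move let the fingers close. It gives the time, the measured TCP pose, the force and the opening at its end, in the units of the state.
- readout.get_state(): the state, without advancing time (a new reading comes with each control period).
- read_camera(name): name is "scene" or "top"; returns a dict with "frame" (480x640x3 uint8, red, green, blue), "vertical_fov" (degrees; the focal length in pixels is half the picture's height over the tangent of half this angle, whatever the lens; pixels are square), "cx", "cy" (the principal point, pixels), "eye" and "orientation" of the camera in the world. Camera axes: x right, y up, looking along -z (the intrinsics and any distortion apply to the point x, -y, -z); pixel columns grow to the right and rows downward; lengths in m; the calibration is good to about 2 mm. A picture is of the moment at which its call begins. There is no depth.
- sign_off(): hands the job in, once; it reports no verdict.
The state is a dict: "time": time; "qpos": joint angles; "dq": joint speeds; "joint_efforts": joint torques, N m; "eef_pos": TCP position; "tcp_rot": TCP orientation; "contact_force": force on the tool from outside, world axes, zero at the start; "wrist_torque": the same for the moment, N m; "opening": opening from 0.0 (shut) to 1.0 (fully open).
Only numpy, scipy, OpenCV 4.12 (cv2) and the standard library are available. Lean on these libraries where they do the work, as an engineer would, in place of code of your own. Each camera call takes 0.05 s, during which the arm holds its last target. There are 200 camera calls.

TASK

Make up the terminal row: set the four green terminal strips that lie loose to the right of the mounting rail upright in its channel in falling order of size, starting with the 8-way strip against the fixed end bracket, then the 6-way, the 4-way and the 2-way, end to end. Then slide the end stop along the rail up against the last strip so that the row is closed up without gaps. Leave the hand tester and the dish of screws where they are.

Things in the scene. Friction and masses are not known exactly. Their poses are not given: they have to be found in the camera images.
- strip_8way: green plastic terminal strip with 8 terminals side by side and 8 white pegs on top; a block 42 mm wide (its x), 88 mm long (its y), 34 mm high, origin at the centre of its underside, z up. Loose on the bench right of the rail; grip it across the 42 mm width. It may face either way on the rail.
- strip_6way: green plastic terminal strip with 6 terminals side by side and 6 white pegs on top; a block 42 mm wide (its x), 66 mm long (its y), 34 mm high, origin at the centre of its underside, z up. Loose on the bench right of the rail; grip it across the 42 mm width. It may face either way on the rail.
- strip_4way: green plastic terminal strip with 4 terminals side by side and 4 white pegs on top; a block 42 mm wide (its x), 44 mm long (its y), 34 mm high, origin at the centre of its underside, z up. Loose on the bench right of the rail; grip it across the 42 mm width. It may face either way on the rail.
- strip_2way: green plastic terminal strip with 2 terminals side by side and 2 white pegs on top; a block 42 mm wide (its x), 22 mm long (its y), 34 mm high, origin at the centre of its underside, z up. Loose on the bench right of the rail; grip it across the 42 mm width. It may face either way on the rail.
- rail: aluminium mounting rail on a grey steel base plate (84 x 344 mm), fixed to the bench. Straight channel, open above and at both ends, along its y; origin at the centre of the plate's underside, z up. Channel floor 11 mm above the origin, 328 mm long, 47 mm wide inside; its lips flare outward for easy entry and end 23 mm above the bench, 62 mm apart over all.
- end_bracket: fixed end bracket: plain grey slab 44 mm across the rail and 14 mm along it, 28 mm high with a narrow head with a white label window up to 41 mm, two screws; fixed in the channel near one end of the rail (either end), axes as the rail's. Origin at the centre of its underside, on the channel floor; its face to the row lies 7 mm from the origin.
- end_stop: sliding end stop: loose, 250 g, in the channel near the end away from the bracket: white nylon foot 43 mm across the rail, 40 mm along it, 8 mm high, and on it an upright black block 22 mm across, 40 mm along, up to 44 mm above its underside, to grip across. Origin at the centre of its underside, axes as the rail's; face to the row 20 mm from it. Slides easily; a few newtons push the row.
- tester: dark hand tester with a round dial, 104 x 58 x 31 mm, lying on the bench; a bystander, origin at the centre of its underside
- screw_dish: round metal dish of screws, 65 mm across, 19 mm high, on the bench; a bystander, origin at the centre of its underside
There are look-alikes about, which are no part of the job. Leave any purple look-alike of the strip_8way alone.

How it is judged:
By the outcome, as a careful person would: the job done as asked, in the order asked, and still so for the second after the job is handed in, with the robot touching nothing.
It also fails if it takes over 102 s, if anything falls off the work surface, if the arm or the gripper's body presses on something with over 40 N, if the wrist force passes 120 N, or if a joint passes its speed limit or range.

## Working session

There is one attempt and no reset: what is moved stays moved. The work goes in short steps, Python scripts to look and compute and a tool call to move; the robot and the scene stay as the last step left them, time stands still between calls to the robot, and variables do not carry over. Pictures are saved under pics/ and viewed, about 12 in all and at most 16, crops included, and the job is handed in when it is done.

Besides the shell and the picture viewer there is one more tool, called after ">>>" in YAML: its name, and indented under it one key for each argument. drive_tool: Moves the arm, as the interface text tells. Its arguments: {"type":"object","properties":{"steps":{"type":"array","items":{"type":"array","items":{"type":"number"}}},"force":{"type":"number"}},"required":["steps"]}

```bash
mkdir -p pics; ls
cat > h.py <<'E'
import numpy as np, cv2
from scipy.spatial.transform import Rotation as R
from plant import readout, read_camera, sign_off, ctrl
def snap(n,f):
    c=read_camera(n); cv2.imwrite('pics/'+f,c['frame'][:,:,::-1]); return c
def ray(c,u,v):
    f=240/np.tan(np.radians(c['vertical_fov'])/2)
    d=np.array([(u-c['cx'])/f,-(v-c['cy'])/f,-1.])
    return np.array(c['eye']),R.from_quat(c['orientation']).apply(d)
def onz(c,u,v,z):
    e,d=ray(c,u,v); return e+d*(z-e[2])/d[2]
def proj(c,p):
    f=240/np.tan(np.radians(c['vertical_fov'])/2)
    q=R.from_quat(c['orientation']).inv().apply(np.array(p)-c['eye'])
    return c['cx']+f*q[...,0]/-q[...,2], c['cy']-f*q[...,1]/-q[...,2]
E
python3 - <<'E'
from h import *
import pickle
for n in('scene','top'):
    c=snap(n,n+'0.png'); pickle.dump(c,open(n+'.pkl','wb'))
    print({k:v for k,v in c.items() if k!='frame'})
print(readout.get_state(),ctrl.grasp_offset,[a for a in dir(ctrl) if a[0]!='_'])
E
```

```text
pics
{'vertical_fov': 52.286472042583604, 'cx': 322.95243347161227, 'cy': 233.51704417451094, 'eye': array([0.22841248, 0.64308826, 0.77968199]), 'orientation': array([-0.08361186,  0.35128628,  0.91278232, -0.19088069])}
{'vertical_fov': 51.402031026012, 'cx': 318.7034635601446, 'cy': 230.90135459666098, 'eye': array([0.40063115, 0.03749425, 1.03829551]), 'orientation': array([-0.05015993,  0.05992087,  0.71296263, -0.69683409])}
{'time': 0.1, 'qpos': array([ 1.01497843e+00,  2.87134579e-01,  1.57801047e+00, -2.91859144e-05,
        1.27862691e+00, -1.49969012e-01]), 'dq': array([-0.00061526, -0.00028804, -0.00422894, -0.00179087,  0.00102765,
       -0.00174331]), 'joint_efforts': array([ 1.17273466e-03, -4.07292938e+01, -2.93701547e+01, -1.93190685e-04,
        3.36241115e-03, -8.88818107e-06]), 'eef_pos': array([0.26613304, 0.61967615, 0.23005807]), 'tcp_rot': array([ 0.14177706,  0.69285515, -0.14322993,  0.6923411 ]), 'contact_force': array([-0.18310745, -1.28433624, -0.28219109]), 'wrist_torque': array([0.00685611, 0.01618855, 0.03129191]), 'opening': 1.0003844304636227} 0.0187 ['Unreachable', 'grasp_offset']
```

View pics/top0.png

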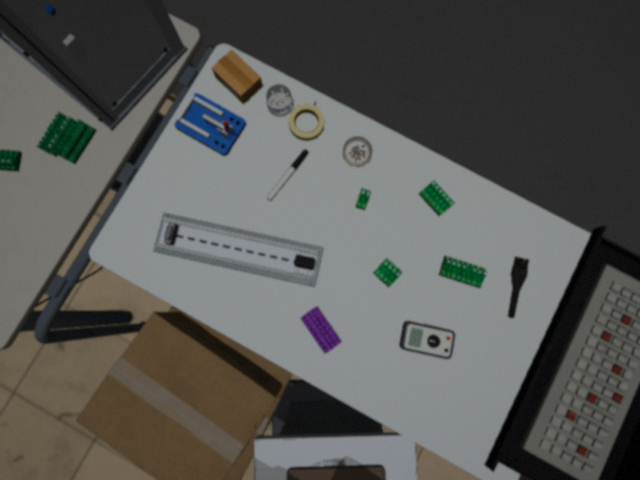

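View pics/scene0.png

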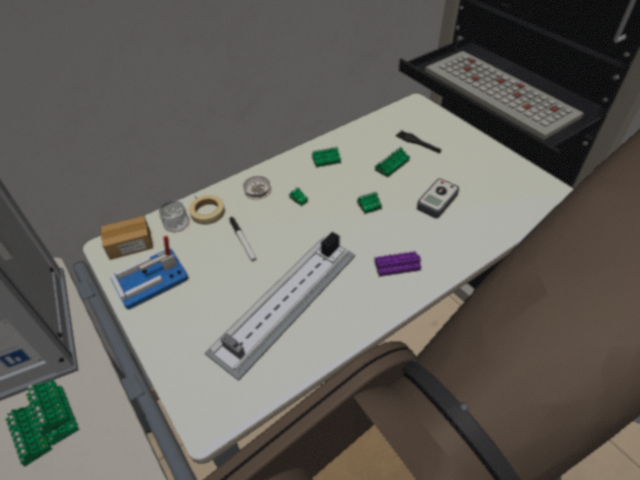

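```bash
cat >> h.py <<'E'
from scipy.optimize import minimize
def gmask(c,col='g'):
    big=cv2.resize(c['frame'],None,fx=4,fy=4,interpolation=cv2.INTER_CUBIC)
    h=cv2.cvtColor(big,cv2.COLOR_RGB2HSV)
    return ((h[...,0]>50)&(h[...,0]<85)&(h[...,1]>120)&(h[...,2]>40)).astype(np.uint8)
def blob(c,x,y,r=.06):
    """hull (in px) of green components near world x,y at z=.017"""
    n,l,s,ce=cv2.connectedComponentsWithStats(gmask(c))
    u,v=proj(c,[x,y,.017]); ks=[k for k in range(1,n) if s[k,4]>60 and np.hypot(ce[k,0]/4-u,ce[k,1]/4-v)<r*450]
    pts=np.argwhere(np.isin(l,ks))[:,::-1]; return cv2.convexHull(pts.astype(np.float32))/4-.375
def box(p,L,W=.042,H=.034):
    x,y,a,z=p; q=np.array([[i*W/2,j*L/2,k*H] for i in(-1,1) for j in(-1,1) for k in(0,1)])
    return R.from_euler('z',a).apply(q)+[x,y,z]
def fit(views,hulls,L,p0,freez=True):
    def raster(h):
        m=np.zeros((480*4,640*4),np.uint8); cv2.fillConvexPoly(m,np.round(np.array(h).reshape(-1,2)*64+32).astype(np.int32),1,shift=4); return m
    M=[raster(h) for h in hulls]
    def cost(p):
        p=np.array(p)*[.01,.01,.1,.01]; e=0
        if not freez:p[3]=0
        for c,m in zip(views,M):
            u,v=proj(c,box(p,L)); r=raster(cv2.convexHull(np.c_[u,v].astype(np.float32)))
            e+=1-(r&m).sum()/max(1,(r|m).sum())
        return e
    best=min((minimize(cost,np.array([p0[0],p0[1],a,0])/[.01,.01,.1,.01],method='Nelder-Mead',options=dict(initial_simplex=np.array([p0[0],p0[1],a,0])/[.01,.01,.1,.01]+np.r_[np.zeros((1,4)),np.eye(4)*1.5],maxiter=150)) for a in p0[2]),key=lambda r:r.fun)
    return best.x*[.01,.01,.1,.01],best.fun
E
cat > m.py <<'E'
from h import *
import pickle
T,S=[pickle.load(open(n+'.pkl','rb')) for n in('top','scene')]
for n,L,uv in(('8',.088,(463,271)),('6',.066,(436,198)),('4',.044,(387,272)),('2',.022,(363,198))):
    p=onz(T,*uv,.017); hs=[blob(T,*p[:2],.04),blob(S,*p[:2],.06)]
    print(n,p[:2],[len(h) for h in hs],*fit((T,S),hs,L,(p[0],p[1],np.arange(0,3.1,.39))))
t=cv2.imread('pics/top0.png'); s=cv2.imread('pics/scene0.png')
cv2.imwrite('pics/c1.png',cv2.resize(t[200:300,145:335],None,fx=4,fy=4,interpolation=cv2.INTER_CUBIC))
cv2.imwrite('pics/c2.png',cv2.resize(s[225:380,200:365],None,fx=3.8,fy=3.8,interpolation=cv2.INTER_CUBIC))
E
time python3 m.py
```

```text
8 [ 0.47104546 -0.27300962] [27, 20] [ 0.47024568 -0.28112296 -0.23542039 -0.02203113] 0.6346070182199594
6 [ 0.62548143 -0.22665815] [21, 27] [ 0.63082028 -0.2368806   2.15357885 -0.02392127] 0.678447943271434
4 [ 0.47258029 -0.11653829] [26, 24] [ 0.4722297  -0.12036689  2.12495273 -0.01906301] 0.6819877079824267
2 [ 0.62872338 -0.0731259 ] [18, 20] [ 0.62665053 -0.07361841  2.54878424 -0.01696328] 0.9326662882525465
real	1m50.798s
user	1m48.347s
sys	0m1.307s
```

View pics/c1.png

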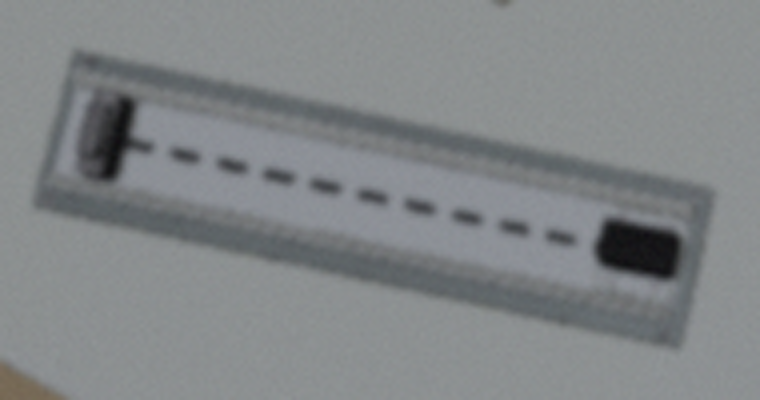

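View pics/c2.png

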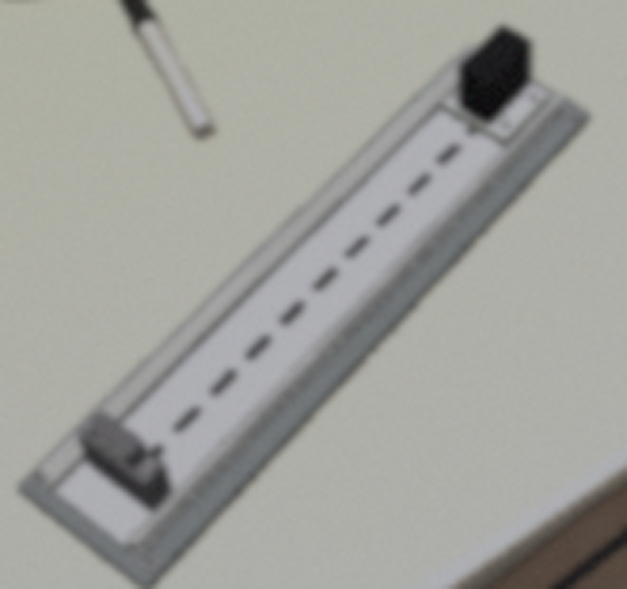

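Run:
```python
from h import *
import pickle
T,S=[pickle.load(open(n+'.pkl','rb')) for n in('top','scene')]
print([k for k in T])
c=[(145+(u+.5)/4-.5,200+(v+.5)/4-.5) for u,v in[(75,52),(36,205),(682,347),(713,187)]]
P=[onz(T,*q,.003) for q in c]; print(np.round(P,4))
print([np.linalg.norm(P[i]-P[i-1]) for i in range(4)])
print('scene pred',[np.round(proj(S,p),1) for p in P])
s=[(200+u/3.8,225+v/3.8) for u,v in[(20,487),(148,585),(588,118)]]; print('scene obs',s, [onz(S,*q,.003) for q in s])
for p,n in(((.471,-.273),'8'),((.6255,-.227),'6'),((.4726,-.1165),'4'),((.6287,-.073),'2')):
  for c,nm in((T,'T'),(S,'S')):
    h=blob(c,*p,.05); print(n,nm,np.round(cv2.minAreaRect(h.astype(np.float32))[0],1),np.round(cv2.minAreaRect(h.astype(np.float32))[1],1),np.round(proj(c,[*p,.017]),1))
```

```text
['frame', 'vertical_fov', 'cx', 'cy', 'eye', 'orientation']
[[0.6092 0.3474 0.003 ]
 [0.5286 0.3656 0.003 ]
 [0.4473 0.0314 0.003 ]
 [0.5302 0.0133 0.003 ]]
[np.float64(0.34331451103380817), np.float64(0.08268004402225332), np.float64(0.3439552812855552), np.float64(0.08479982857348459)]
scene pred [array([202.4, 353.2]), array([236.4, 379.2]), array([353.7, 254.5]), array([320.8, 236.8])]
scene obs [(205.26315789473685, 353.1578947368421), (238.94736842105263, 378.9473684210526), (354.7368421052632, 256.0526315789474)] [array([0.60458168, 0.34527114, 0.003     ]), array([0.52494283, 0.36346744, 0.003     ]), array([0.44390136, 0.0344944 , 0.003     ])]
8 T [462.7 271.7] [43.  19.2] [463. 271.]
8 S [392.  162.6] [14.5 32.6] [390.9 159.6]
6 T [436.2 197.7] [30.1 19.3] [436.2 198. ]
6 S [326.  156.7] [14.3 25.5] [325.3 155.2]
4 T [387.4 272.2] [20.4 19.4] [387. 272.]
4 S [369.2 202.6] [16.3 18.8] [367.7 200.5]
2 T [362.9 198.6] [ 9.  18.9] [362.9 198. ]
2 S [298.4 196.6] [15.8 10.2] [296.7 194.2]
```

```bash
cat > m.py <<'E'
from h import *
import pickle
T,S=[pickle.load(open(n+'.pkl','rb')) for n in('top','scene')]
S['cx']+=2.2; S['cy']+=.7   # rail-corner correction
for n,L,uv,b in(('8',.088,(463,271),0),('6',.066,(436,198),0),('4',.044,(387,272),0),('2',.022,(363,198),0)):
    p=onz(T,*uv,.017); hs=[blob(T,*p[:2],.04),blob(S,*p[:2],.06)]
    (wh,ang)=cv2.minAreaRect(hs[0].astype(np.float32))[1:]
    bx=cv2.boxPoints(cv2.minAreaRect(hs[0].astype(np.float32)))
    W=np.array([onz(T,*q,.034)[:2] for q in bx]); e=W[1]-W[0] if (np.linalg.norm(W[1]-W[0])>np.linalg.norm(W[2]-W[1]))==(L>.042) else W[2]-W[1]
    a=np.arctan2(-e[0],e[1])
    x,f=fit((T,S),hs,L,(p[0],p[1],[a])); x1,f1=fit((T,),hs[:1],L,(p[0],p[1],[a]),False)
    print(n,'top@34mm centre',W.mean(0).round(4),'yaw',round(a,3),'| both',x.round(4),round(f,3),'| top',x1.round(4),round(f1,3))
t=cv2.imread('pics/top0.png')
cv2.imwrite('pics/c3.png',cv2.resize(t[170:300,345:495],None,fx=4.5,fy=4.5,interpolation=cv2.INTER_CUBIC))
print('stop top', [onz(T,145+u/4,200+v/4,.055).round(4) for u,v in((610,220),(682,232),(673,278),(600,262))],'bracket face',onz(T,145+133/4,200+137/4,.011), onz(T,145+125/4,200+137/4,.039))
E
python3 m.py
```

```text
8 top@34mm centre [ 0.4686 -0.2671] yaw 2.804 | both [ 0.4701 -0.2789  2.9196 -0.0178] 0.644 | top [ 0.4697 -0.2701  2.9233  0.009 ] 0.246
6 top@34mm centre [ 0.6225 -0.2227] yaw 2.244 | both [ 0.6317 -0.2349  2.1402 -0.0202] 0.684 | top [ 0.6221 -0.2248  2.2983  0.0056] 0.302
4 top@34mm centre [ 0.4711 -0.1147] yaw 2.373 | both [ 0.4732 -0.1203  2.1387 -0.0179] 0.686 | top [ 0.4699 -0.1163  2.2483  0.0192] 0.271
2 top@34mm centre [ 0.6237 -0.0711] yaw 2.757 | both [ 0.629  -0.0754  2.6296 -0.0175] 0.929 | top [ 0.6284 -0.074   2.6796  0.0152] 0.411
stop top [array([0.5076, 0.0652, 0.055 ]), array([0.5008, 0.0297, 0.055 ]), array([0.4782, 0.0346, 0.055 ]), array([0.4869, 0.0704, 0.055 ])] bracket face [0.56122561 0.31307787 0.011     ] [0.55693706 0.30959133 0.039     ]
```

View pics/c3.png

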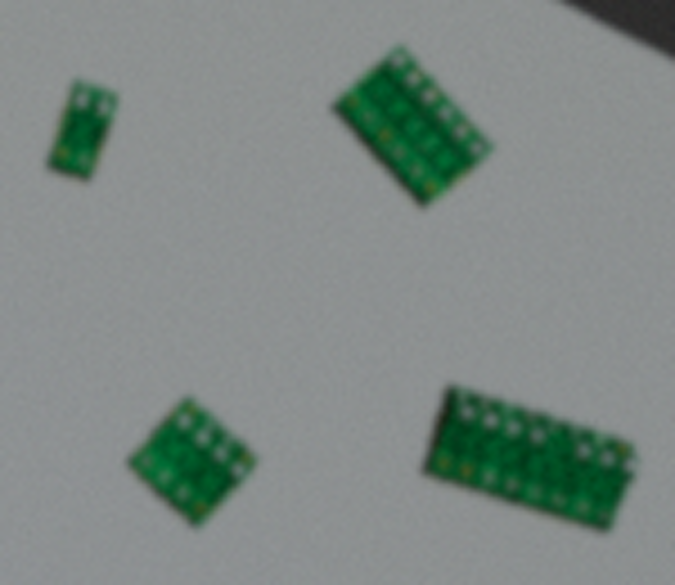

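```bash
cat > m2.py <<'E'
from h import *
import h, pickle
T,S=[pickle.load(open(n+'.pkl','rb')) for n in('top','scene')]
def gm(c):
    big=cv2.resize(c['frame'],None,fx=4,fy=4,interpolation=cv2.INTER_CUBIC).astype(int)
    return ((big[...,1]-big[...,0]>18)|(cv2.medianBlur(c['frame'],3).max(2).repeat(4,0).repeat(4,1)<70)).astype(np.uint8)
h.gmask=gm
S['cx']+=2.2; S['cy']+=.7
for n,L,uv,a in(('8',.088,(463,271),2.85),('6',.066,(436,198),2.28),('4',.044,(387,272),2.3),('2',.022,(363,198),2.7)):
    p=onz(T,*uv,.017); hs=[blob(T,*p[:2],.04),blob(S,*p[:2],.06)]
    x,f=fit((T,S),hs,L,(p[0],p[1],[a])); x1,f1=fit((T,),hs[:1],L,(p[0],p[1],[a]),False)
    print(n,'| both',x.round(4),round(f,3),'| top',x1[:3].round(4),round(f1,3), [cv2.minAreaRect(q.astype(np.float32))[1] for q in hs])
def man(n,pts,zs):
    W=np.array([onz(T,345+(u+.5)/4.5-.5,170+(v+.5)/4.5-.5,z)[:2] for (u,v),z in zip(pts,zs)])
    e=[np.linalg.norm(W[i]-W[i-1]).round(4) for i in range(4)]; print(n,W.mean(0).round(4),e,[round(np.degrees(np.arctan2(*(W[i]-W[i-1])[::-1])),1) for i in range(4)])
z=.034
man('8',[(635,447),(608,530),(423,472),(447,385)],[z,z,0,0])
man('6',[(400,45),(495,147),(425,207),(332,105)],[z,z,0,0])
man('4',[(188,397),(257,460),(195,527),(128,460)],[z,z,z,0])
man('2',[(75,80),(118,95),(90,180),(48,165)],[z,z,z,z])
r=R.from_quat(readout.get_state()['tcp_rot']).as_matrix(); print(r.round(3))
E
python3 m2.py
```

```text
8 | both [ 0.4707 -0.2773  2.8309 -0.0151] 0.419 | top [ 0.47   -0.2717  2.8347] 0.125 [(45.6020622253418, 21.200960159301758), (16.585037231445312, 34.77836608886719)]
6 | both [ 0.6284 -0.2292  2.1978 -0.0112] 0.446 | top [ 0.6246 -0.2257  2.2521] 0.153 [(32.73234939575195, 21.36833953857422), (16.345657348632812, 28.330984115600586)]
4 | both [ 0.4738 -0.1201  2.3766 -0.0117] 0.403 | top [ 0.4724 -0.1182  2.3701] 0.075 [(22.81036376953125, 21.513540267944336), (17.992599487304688, 21.41796875)]
2 | both [ 0.6321 -0.0749  2.7979 -0.0093] 0.523 | top [ 0.6271 -0.0729  2.7882] 0.139 [(11.530364036560059, 20.946184158325195), (17.880001068115234, 13.099861145019531)]
8 [ 0.4704 -0.2701] [np.float64(0.0811), np.float64(0.0397), np.float64(0.0786), np.float64(0.0425)] [np.float64(-114.3), np.float64(157.9), np.float64(67.6), np.float64(-18.8)]
6 [ 0.6262 -0.2272] [np.float64(0.0323), np.float64(0.0638), np.float64(0.0327), np.float64(0.065)] [np.float64(-52.1), np.float64(-140.2), np.float64(130.1), np.float64(39.4)]
4 [ 0.4719 -0.1156] [np.float64(0.0349), np.float64(0.0415), np.float64(0.0413), np.float64(0.0411)] [np.float64(-43.5), np.float64(-134.3), np.float64(135.0), np.float64(36.7)]
2 [ 0.6239 -0.0713] [np.float64(0.0419), np.float64(0.0209), np.float64(0.042), np.float64(0.0203)] [np.float64(-19.3), np.float64(-111.0), np.float64(160.0), np.float64(68.7)]
[[-0.001  0.395  0.919]
 [-0.002  0.919 -0.395]
 [-1.    -0.002 -0.   ]]
```

>>> drive_tool:
  steps:
    - [0,0,0,8.44,1]
    - [0,0,0,8.44,1]
    - [0,0,0,8.44,1]
    - [0,0,0,8.44,1]
    - [0,0,0,8.44,1]
    - [0,0,0,8.44,1]
    - [0,0,0,8.44,1]
    - [0,0,0,8.44,1]
    - [0,0,0,8.44,1]
    - [0,0,0,8.44,1]
  force: 40

```text
time: 1.1
eef_pos: [0.2662, 0.6198, 0.2305]
tcp_rot: [-0.572, -0.415, 0.573, -0.416]
contact_force: [-0.3, -0.6, -0.2]
opening: 0.997
```

>>> drive_tool:
  steps:
    - [0,3.25,2.65,0,1]
    - [0,3.25,2.65,0,1]
    - [0,3.25,2.65,0,1]
    - [0,3.25,2.65,0,1]
    - [0,3.25,2.65,0,1]
    - [0,3.25,2.65,0,1]
    - [0,3.25,2.65,0,1]
    - [0,3.25,2.65,0,1]
    - [0,3.25,2.65,0,1]
    - [0,3.25,2.65,0,1]

```text
time: 2.1
eef_pos: [0.4961, 0.2675, 0.2308]
tcp_rot: [-0.571, -0.417, 0.571, -0.417]
contact_force: [0.0, -0.0, -0.1]
opening: 1.0
```

>>> drive_tool:
  steps:
    - [0,3.25,2.65,0,1]
    - [0,3.25,2.65,0,1]
    - [1.2,0.6,3.9,0,1]
    - [1.2,0.6,3.9,0,1]
    - [1.2,0.6,3.9,0,1]
    - [1.2,0.6,3.9,0,1]
    - [1.2,0.6,3.9,0,1]
    - [1.2,0.6,3.9,0,1]
    - [1.2,0.6,3.9,0,1]
    - [1.2,0.6,3.9,0,1]

```text
time: 3.1
eef_pos: [0.492, -0.1143, 0.1346]
tcp_rot: [-0.571, -0.417, 0.571, -0.417]
contact_force: [1.4, -0.2, 0.6]
opening: 0.998
```

>>> drive_tool:
  steps:
    - [1.2,0.6,3.9,0,1]
    - [1.2,0.6,3.9,0,1]
    - [0,0,3.9,0,1]
    - [0,0,0,0,1]
    - [0,0,0,0,1]

```text
time: 3.6
eef_pos: [0.4682, -0.2285, 0.1109]
tcp_rot: [0.571, 0.417, -0.571, 0.416]
contact_force: [-0.1, -0.0, -0.2]
opening: 1.002
```

```bash
cat > go.py <<'E'
import sys
from h import *
a=[float(v) for v in sys.argv[1:]]
s=readout.get_state(); p=s['eef_pos']; r=R.from_quat(s['tcp_rot']).as_matrix()
yaw=np.degrees(np.arctan2(r[1,1],r[0,1])); print('t',s['time'],'at',p.round(4),'yaw',yaw.round(2),'down',r[:,0].round(3),'op',round(s['opening'],3),'F',s['contact_force'].round(1))
for i in range(0,len(a),4):
    x,y,z,ps=a[i:i+4]; d=np.array([x,y,z])-p; c,sn=np.cos(np.radians(ps)),np.sin(np.radians(ps))
    print('turn',round((yaw-ps+90)%180-90,2),'then cm x',round(-d[2]*100,2),'y',round((c*d[0]+sn*d[1])*100,2),'z',round((sn*d[0]-c*d[1])*100,2))
    p=np.array([x,y,z]); yaw=ps
E
python3 go.py .470 -.2715 .08 -17.7 
python3 -c "
from h import *
c=snap('top','t1.png')
im=cv2.imread('pics/t1.png')[190:340,380:540]; cv2.imwrite('pics/t1c.png',cv2.resize(im,None,fx=4,fy=4,interpolation=cv2.INTER_CUBIC))"
```

```text
t 3.6 at [ 0.4682 -0.2285  0.1109] yaw -17.78 down [-0.001  0.001 -1.   ] op 1.002 F [-0.1 -0.  -0.2]
turn -0.08 then cm x 3.09 y 1.47 z 4.04
```

View pics/t1c.png

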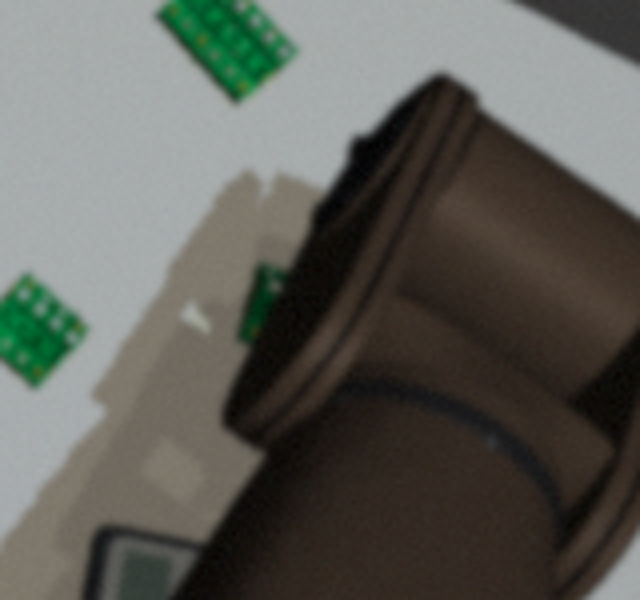

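>>> drive_tool:
  steps:
    - [0,0.5,2.0,0,1]
    - [0,0.95,2.05,0,1]
    - [3,0,0,0,1]
    - [2.5,0,0,0,1]
    - [2,0,0,0,1]
    - [1,0,0,0,1]
    - [1.1,0,0,0,1]
    - [0,0,0,0,0.6]
    - [0,0,0,0,0.3]
    - [0,0,0,0,0]
  force: 40

```text
time: 4.65
eef_pos: [0.471, -0.2716, 0.0165]
tcp_rot: [0.571, 0.417, -0.571, 0.418]
contact_force: [-3.0, 0.6, 2.1]
opening: 0.515
```

>>> drive_tool:
  steps:
    - [0,0,0,0,0]
    - [0,0,0,0,0]
    - [0,0,0,0,0]
    - [0,0,0,0,0]
    - [0,0,0,0,0]

```text
time: 5.15
eef_pos: [0.4713, -0.2719, 0.0168]
tcp_rot: [0.571, 0.416, -0.571, 0.418]
contact_force: [0.8, 0.3, 5.0]
opening: 0.486
```

```bash
python3 go.py .4713 -.2719 .14 -13.5  .5468 .2643 .14 -13.5 .5468 .2643 .029 -13.5
```

```text
t 5.15 at [ 0.4713 -0.2719  0.0168] yaw -17.65 down [ 0.002 -0.002 -1.   ] op 0.486 F [0.8 0.3 5. ]
turn -4.15 then cm x -12.32 y -0.0 z -0.0
turn 0.0 then cm x -0.0 y -5.18 z -53.9
turn 0.0 then cm x 11.1 y 0.0 z -0.0
```

>>> drive_tool:
  steps:
    - [-1.5,0,0,0,0]
    - [-2.5,0,0,0,0]
    - [-3.3,0,0,-2,0]
    - [-3,0,0,-2.15,0]
    - [-2,0,0,0,0]
    - [0,-0.37,-2,0,0]
    - [0,-0.37,-3.85,0,0]
    - [0,-0.37,-3.85,0,0]
    - [0,-0.37,-3.85,0,0]
    - [0,-0.37,-3.85,0,0]

```text
time: 6.15
eef_pos: [0.4924, -0.096, 0.1386]
tcp_rot: [-0.555, -0.438, 0.555, -0.438]
contact_force: [0.2, 0.4, -0.8]
opening: 0.489
```

>>> drive_tool:
  steps:
    - [0,-0.37,-3.85,0,0]
    - [0,-0.37,-3.85,0,0]
    - [0,-0.37,-3.85,0,0]
    - [0,-0.37,-3.85,0,0]
    - [0,-0.37,-3.85,0,0]
    - [0,-0.37,-3.85,0,0]
    - [0,-0.37,-3.85,0,0]
    - [0,-0.37,-3.85,0,0]
    - [0,-0.37,-3.85,0,0]
    - [0,0,-1.8,0,0]

```text
time: 7.15
eef_pos: [0.5451, 0.2672, 0.1386]
tcp_rot: [-0.555, -0.439, 0.555, -0.438]
contact_force: [0.9, -0.9, -0.3]
opening: 0.49
```

>>> drive_tool:
  steps:
    - [0,0,0,0,0]
    - [0,0,0,0,0]
    - [0,0,0,0,0]

```text
time: 7.45
eef_pos: [0.5454, 0.2632, 0.1381]
tcp_rot: [-0.555, -0.437, 0.556, -0.437]
contact_force: [0.4, -0.1, -0.4]
opening: 0.491
```

```bash
python3 go.py .5468 .2643 .029 -13.5
python3 -c "
from h import *
c=snap('scene','s1.png'); d=snap('top','t2.png')
a=cv2.imread('pics/s1.png')[190:390,190:410]; b=cv2.imread('pics/t2.png')[150:320,130:340]
f=lambda i:cv2.resize(i,(400,400*i.shape[0]//i.shape[1]),interpolation=cv2.INTER_CUBIC)
a,b=f(a),f(b); m=max(len(a),len(b)); cv2.imwrite('pics/p2.png',np.hstack([cv2.copyMakeBorder(i,0,m-len(i),0,0,cv2.BORDER_CONSTANT) for i in(a,b)]))"
```

```text
t 7.45 at [0.5454 0.2632 0.1381] yaw -13.57 down [-0.001 -0.001 -1.   ] op 0.491 F [ 0.4 -0.1 -0.4]
turn -0.07 then cm x 10.91 y 0.11 z -0.14
```

View pics/p2.png

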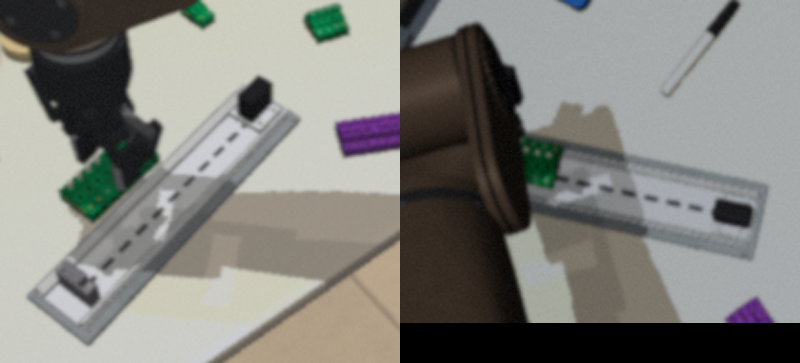

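>>> drive_tool:
  steps:
    - [3,0.1,-0.1,0,0]
    - [3,0,0,0,0]
    - [2,0,0,0,0]
    - [1,0,0,0,0]
    - [0,0,0,0,0]

```text
time: 8.05
eef_pos: [0.5458, 0.2643, 0.0468]
tcp_rot: [-0.554, -0.438, 0.557, -0.437]
contact_force: [-0.5, -1.1, -0.5]
opening: 0.489
```

```bash
python3 go.py .5468 .2643 .029 -13.5
python3 -c "
from h import *
c=snap('scene','s2.png'); d=snap('top','t3.png')
a=cv2.imread('pics/s2.png')[270:390,195:320]; b=cv2.imread('pics/t3.png')[200:290,145:265]
f=lambda i:cv2.resize(i,(400,400*i.shape[0]//i.shape[1]),interpolation=cv2.INTER_CUBIC)
a,b=f(a),f(b); m=max(len(a),len(b)); cv2.imwrite('pics/p3.png',np.hstack([cv2.copyMakeBorder(i,0,m-len(i),0,0,cv2.BORDER_CONSTANT) for i in(a,b)]))"
```

```text
t 8.05 at [0.5458 0.2643 0.0468] yaw -13.56 down [-0.003 -0.001 -1.   ] op 0.489 F [-0.5 -1.1 -0.5]
turn -0.06 then cm x 1.78 y 0.1 z -0.02
```

View pics/p3.png

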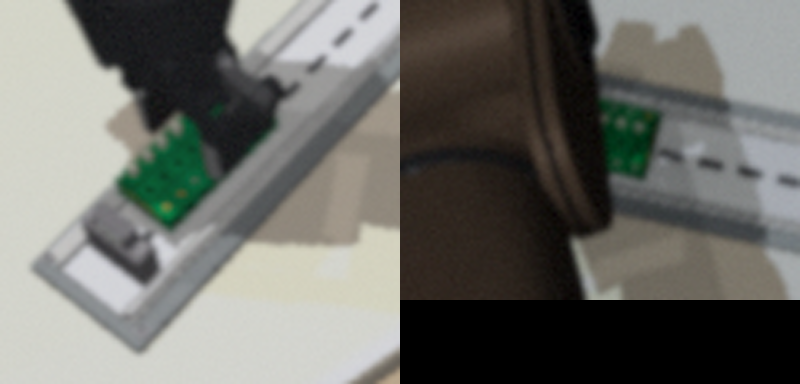

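>>> drive_tool:
  steps:
    - [0.5,0.05,0,0,0]
    - [0.4,0,0,0,0]
    - [0.4,0,0,0,0]
    - [0.3,0,0,0,0]
    - [0,0,0,0,0]

```text
time: 8.65
eef_pos: [0.5469, 0.2652, 0.0317]
tcp_rot: [-0.555, -0.438, 0.556, -0.438]
contact_force: [0.3, -0.2, 0.0]
opening: 0.49
```

>>> drive_tool:
  steps:
    - [0.15,0,0,0,0]
    - [0.15,0,0,0,0]
    - [0,0,0,0,0]

```text
time: 8.95
eef_pos: [0.5471, 0.2653, 0.0291]
tcp_rot: [-0.555, -0.438, 0.555, -0.438]
contact_force: [-1.0, 0.6, -0.5]
opening: 0.488
```

>>> drive_tool:
  steps:
    - [0,0,-0.2,0,0]
    - [0,0,-0.2,0,0]
    - [0,0,0,0,0]

```text
time: 9.25
eef_pos: [0.5481, 0.2694, 0.0292]
tcp_rot: [-0.555, -0.438, 0.555, -0.438]
contact_force: [-0.7, 0.6, -1.1]
opening: 0.487
```

>>> drive_tool:
  steps:
    - [0,0,-0.2,0,0]
    - [0,0,-0.1,0,0]
    - [0,0,0,0,0]

```text
time: 9.55
eef_pos: [0.5488, 0.2722, 0.0292]
tcp_rot: [-0.555, -0.438, 0.555, -0.438]
contact_force: [-1.2, 0.2, -0.0]
opening: 0.489
```

>>> drive_tool:
  steps:
    - [0,0,-0.15,0,0]
    - [0,0,-0.1,0,0]
    - [0,0,0,0,0]

```text
time: 9.85
eef_pos: [0.5494, 0.2746, 0.0292]
tcp_rot: [-0.555, -0.438, 0.555, -0.438]
contact_force: [-1.0, 0.2, -0.4]
opening: 0.488
```

>>> drive_tool:
  steps:
    - [0,0,-0.1,0,0]
    - [0,0,-0.1,0,0]
    - [0,0,0,0,0]

```text
time: 10.15
eef_pos: [0.5498, 0.2762, 0.0292]
tcp_rot: [-0.555, -0.438, 0.556, -0.438]
contact_force: [-2.0, -2.2, -0.3]
opening: 0.488
```

>>> drive_tool:
  steps:
    - [0,0,-0.1,0,0]
    - [0,0,-0.1,0,0]
    - [0,0,0,0,0]

```text
time: 10.45
eef_pos: [0.55, 0.2763, 0.0293]
tcp_rot: [-0.553, -0.438, 0.557, -0.439]
contact_force: [-3.5, -7.0, 2.5]
opening: 0.49
```

>>> drive_tool:
  steps:
    - [0,0,0.2,0,0]
    - [0.1,0,0,0,0]
    - [0,0,0,0,0.6]
    - [0,0,0,0,0.8]
    - [0,0,0,0,0.8]
    - [0,0,0,0,0.8]
    - [-1,0,0,0,0.8]
    - [-3,0,0,0,1]
    - [-4,0,0,0,1]
    - [-3,0,0,0,1]

```text
time: 11.45
eef_pos: [0.5508, 0.2768, 0.1415]
tcp_rot: [0.556, 0.437, -0.554, 0.438]
contact_force: [-0.0, 0.4, 0.1]
opening: 1.0
```

```bash
python3 go.py .625 -.2255 .10 -51.7  .625 -.2255 .015 -51.7
```

```text
t 11.45 at [0.5508 0.2768 0.1415] yaw -13.5 down [ 0.003  0.001 -1.   ] op 1.0 F [-0.   0.4  0.1]
turn 38.2 then cm x 4.15 y 44.01 z 25.31
turn 0.0 then cm x 8.5 y 0.0 z -0.0
```

>>> drive_tool:
  steps:
    - [0,0,0,7.64,1]
    - [0,0,0,7.64,1]
    - [0,0,0,7.64,1]
    - [0,0,0,7.64,1]
    - [0,0,0,7.64,1]
    - [0,3.67,2.11,0,1]
    - [0,3.67,2.11,0,1]
    - [0,3.67,2.11,0,1]
    - [0,3.67,2.11,0,1]
    - [0,3.67,2.11,0,1]

```text
time: 12.45
eef_pos: [0.5813, 0.0655, 0.1394]
tcp_rot: [0.669, 0.232, -0.667, 0.232]
contact_force: [0.8, -0.5, 1.0]
opening: 0.999
```

>>> drive_tool:
  steps:
    - [0,3.67,2.11,0,1]
    - [0,3.67,2.11,0,1]
    - [0.5,3.67,2.11,0,1]
    - [0.5,3.67,2.11,0,1]
    - [0.5,3.67,2.11,0,1]
    - [0.5,3.67,2.11,0,1]
    - [0.5,3.67,2.11,0,1]
    - [0,0,0,0,1]
    - [0,0,0,0,1]
    - [0,0,0,0,1]

```text
time: 13.45
eef_pos: [0.6243, -0.2252, 0.1137]
tcp_rot: [0.668, 0.232, -0.668, 0.232]
contact_force: [-0.4, -0.2, -1.3]
opening: 1.001
```

```bash
python3 go.py .625 -.2255 .10 -51.7  .625 -.2255 .015 -51.7
python3 -c "
from h import *
d=snap('top','t4.png'); c=snap('scene','s4.png')
a=cv2.imread('pics/s4.png')[120:390,190:460]; b=cv2.imread('pics/t4.png')[150:320,145:495]
f=lambda i:cv2.resize(i,(400,400*i.shape[0]//i.shape[1]),interpolation=cv2.INTER_CUBIC)
a,b=f(a),f(b); m=max(len(a),len(b)); cv2.imwrite('pics/p4.png',np.hstack([cv2.copyMakeBorder(i,0,m-len(i),0,0,cv2.BORDER_CONSTANT) for i in(a,b)]))"
```

```text
t 13.45 at [ 0.6243 -0.2252  0.1137] yaw -51.67 down [ 0.  0. -1.] op 1.001 F [-0.4 -0.2 -1.3]
turn 0.03 then cm x 1.37 y 0.07 z -0.04
turn 0.0 then cm x 8.5 y 0.0 z -0.0
```

View pics/p4.png

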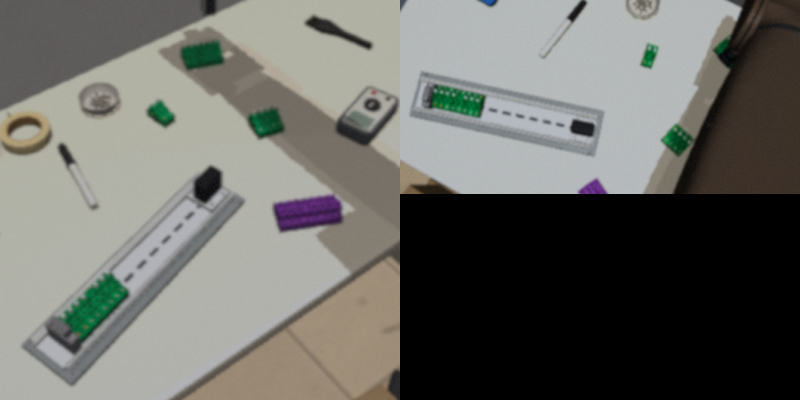

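>>> drive_tool:
  steps:
    - [3,0,0,0,1]
    - [3,0,0,0,1]
    - [2,0,0,0,1]
    - [1.1,0,0,0,1]
    - [0.75,0,0,0,1]
    - [0,0,0,0,0.5]
    - [0,0,0,0,0.3]
    - [0,0,0,0,0]
    - [0,0,0,0,0]
    - [0,0,0,0,0]

```text
time: 14.55
eef_pos: [0.6255, -0.2268, 0.0167]
tcp_rot: [0.669, 0.231, -0.667, 0.233]
contact_force: [0.1, -0.7, 5.4]
opening: 0.491
```

>>> drive_tool:
  steps:
    - [0,0,0,0,0]
    - [0,0,0,0,0]
    - [0,0,0,0,0]

```text
time: 14.85
eef_pos: [0.6255, -0.2268, 0.0167]
tcp_rot: [0.669, 0.231, -0.667, 0.233]
contact_force: [0.1, -0.5, 5.5]
opening: 0.487
```

```bash
python3 go.py .625 -.2255 .14 -13.5  .5295 .1920 .14 -13.5 .5295 .1920 .029 -13.5
```

```text
t 14.85 at [ 0.6255 -0.2268  0.0167] yaw -51.7 down [ 0.003 -0.002 -1.   ] op 0.487 F [ 0.1 -0.5  5.5]
turn -38.2 then cm x -12.33 y -0.08 z -0.12
turn 0.0 then cm x -0.0 y -19.03 z -38.37
turn 0.0 then cm x 11.1 y 0.0 z -0.0
```

>>> drive_tool:
  steps:
    - [-1.5,0,0,0,0]
    - [-3,0,0,0,0]
    - [-3.8,0,0,-7.6,0]
    - [-3,0,0,-7.6,0]
    - [-1,0,0,-7.6,0]
    - [0,0,0,-7.7,0]
    - [0,0,0,-7.7,0]
    - [0,-1.73,-3.49,0,0]
    - [0,-1.73,-3.49,0,0]
    - [0,-1.73,-3.49,0,0]

```text
time: 15.85
eef_pos: [0.5972, -0.1111, 0.1378]
tcp_rot: [-0.555, -0.438, 0.556, -0.437]
contact_force: [-0.3, -0.6, -0.2]
opening: 0.49
```

>>> drive_tool:
  steps:
    - [0,-1.73,-3.49,0,0]
    - [0,-1.73,-3.49,0,0]
    - [0,-1.73,-3.49,0,0]
    - [0,-1.73,-3.49,0,0]
    - [0,-1.73,-3.49,0,0]
    - [0,-1.73,-3.49,0,0]
    - [0,-1.73,-3.49,0,0]
    - [0,-1.73,-3.49,0,0]
    - [0,0,0,0,0]
    - [0,0,0,0,0]

```text
time: 16.85
eef_pos: [0.5281, 0.1921, 0.1379]
tcp_rot: [-0.555, -0.438, 0.555, -0.438]
contact_force: [-0.3, 0.4, 0.5]
opening: 0.49
```

```bash
python3 go.py .5295 .1920 .14 -13.5 .5295 .1920 .029 -13.5
```

```text
t 16.85 at [0.5281 0.1921 0.1379] yaw -13.38 down [-0.001 -0.001 -1.   ] op 0.49 F [-0.3  0.4  0.5]
turn 0.12 then cm x -0.21 y 0.13 z -0.02
turn 0.0 then cm x 11.1 y 0.0 z -0.0
```

>>> drive_tool:
  steps:
    - [3,0.15,0,0.12,0]
    - [3,0,0,0,0]
    - [2,0,0,0,0]
    - [1,0,0,0,0]
    - [0.5,0,0,0,0]
    - [0.4,0,0,0,0]
    - [0.4,0,0,0,0]
    - [0.3,0,0,0,0]
    - [0.2,0,0,0,0]
    - [0,0,0,0,0]

```text
time: 17.85
eef_pos: [0.5313, 0.1913, 0.0344]
tcp_rot: [-0.555, -0.437, 0.556, -0.437]
contact_force: [-9.4, -2.8, 19.5]
opening: 0.485
```

>>> drive_tool:
  steps:
    - [0,0,-0.3,0,0]
    - [0,0,-0.2,0,0]
    - [0,0,0,0,0]

```text
time: 18.15
eef_pos: [0.5311, 0.1964, 0.0306]
tcp_rot: [-0.556, -0.437, 0.556, -0.437]
contact_force: [-2.4, 0.2, 0.3]
opening: 0.486
```

>>> drive_tool:
  steps:
    - [0,0,-0.1,0,0]
    - [0,0,-0.1,0,0]
    - [0,0,0,0,0]

```text
time: 18.45
eef_pos: [0.5316, 0.1981, 0.0295]
tcp_rot: [-0.555, -0.437, 0.556, -0.437]
contact_force: [-2.3, -0.1, -1.1]
opening: 0.49
```

>>> drive_tool:
  steps:
    - [0,0,-0.1,0,0]
    - [0,0,-0.1,0,0]
    - [0,0,0,0,0]

```text
time: 18.75
eef_pos: [0.532, 0.2, 0.0294]
tcp_rot: [-0.555, -0.437, 0.556, -0.437]
contact_force: [-2.4, -0.7, -1.1]
opening: 0.486
```

>>> drive_tool:
  steps:
    - [0,0,-0.1,0,0]
    - [0,0,-0.1,0,0]
    - [0,0,0,0,0]

```text
time: 19.05
eef_pos: [0.5321, 0.2002, 0.0294]
tcp_rot: [-0.554, -0.437, 0.557, -0.438]
contact_force: [-3.7, -6.7, 1.3]
opening: 0.489
```

>>> drive_tool:
  steps:
    - [0,0,-0.1,0,0]
    - [0,0,0,0,0]

```text
time: 19.25
eef_pos: [0.5321, 0.2002, 0.0295]
tcp_rot: [-0.553, -0.437, 0.558, -0.438]
contact_force: [-3.9, -10.2, 2.9]
opening: 0.488
```

>>> drive_tool:
  steps:
    - [0,0,0.25,0,0]
    - [0.15,0,0,0,0]
    - [0,0,0,0,0.6]
    - [0,0,0,0,0.8]
    - [0,0,0,0,0.8]
    - [0,0,0,0,0.8]
    - [-1,0,0,0,0.8]
    - [-3,0,0,0,1]
    - [-4,0,0,0,1]
    - [-3,0,0,0,1]

```text
time: 20.25
eef_pos: [0.5334, 0.2007, 0.1414]
tcp_rot: [0.557, 0.437, -0.555, 0.438]
contact_force: [0.9, 0.8, 1.2]
opening: 0.998
```

```bash
python3 go.py .472 -.1172 .10 -44.4  .472 -.1172 .015 -44.4
```

```text
t 20.25 at [0.5334 0.2007 0.1414] yaw -13.61 down [ 0.003  0.001 -1.   ] op 0.998 F [0.9 0.8 1.2]
turn 30.79 then cm x 4.14 y 17.86 z 27.01
turn 0.0 then cm x 8.5 y 0.0 z -0.0
```

>>> drive_tool:
  steps:
    - [0,0,0,7.7,1]
    - [0,0,0,7.7,1]
    - [0,0,0,7.7,1]
    - [0,0,0,7.7,1]
    - [0,2.23,3.38,0,1]
    - [0,2.23,3.38,0,1]
    - [0,2.23,3.38,0,1]
    - [0,2.23,3.38,0,1]
    - [0,2.23,3.38,0,1]
    - [1,2.23,3.38,0,1]

```text
time: 21.25
eef_pos: [0.4872, -0.0398, 0.1307]
tcp_rot: [0.653, 0.273, -0.65, 0.275]
contact_force: [1.1, -0.2, 0.1]
opening: 1.0
```

>>> drive_tool:
  steps:
    - [1,2.23,3.38,0,1]
    - [1,2.23,3.38,0,1]
    - [1,0,0,0,1]
    - [0,0,0,0,1]
    - [0,0,0,0,1]

```text
time: 21.75
eef_pos: [0.4708, -0.1168, 0.0986]
tcp_rot: [0.652, 0.274, -0.652, 0.274]
contact_force: [-0.1, 0.1, 0.6]
opening: 0.997
```

```bash
python3 go.py .472 -.1172 .015 -44.4
```

```text
t 21.75 at [ 0.4708 -0.1168  0.0986] yaw -44.38 down [ 0.  0. -1.] op 0.997 F [-0.1  0.1  0.6]
turn 0.02 then cm x 8.36 y 0.12 z -0.05
```

>>> drive_tool:
  steps:
    - [2.5,0.1,0,0,1]
    - [2.5,0,0,0,1]
    - [1.6,0,0,0,1]
    - [1,0,0,0,1]
    - [0.75,0,0,0,1]
    - [0,0,0,0,0.5]
    - [0,0,0,0,0.3]
    - [0,0,0,0,0]
    - [0,0,0,0,0]
    - [0,0,0,0,0]

```text
time: 22.75
eef_pos: [0.4724, -0.1187, 0.016]
tcp_rot: [0.653, 0.273, -0.651, 0.274]
contact_force: [0.1, 0.5, 4.8]
opening: 0.486
```

>>> drive_tool:
  steps:
    - [0,0,0,0,0]
    - [0,0,0,0,0]

```text
time: 22.95
eef_pos: [0.4724, -0.1187, 0.016]
tcp_rot: [0.653, 0.273, -0.651, 0.274]
contact_force: [-0.1, -0.0, 6.0]
opening: 0.485
```

```bash
python3 go.py .472 -.1172 .14 -13.5  .5170 .1380 .14 -13.5
```

```text
t 22.95 at [ 0.4724 -0.1187  0.016 ] yaw -44.43 down [ 0.002 -0.001 -1.   ] op 0.485 F [-0.1 -0.   6. ]
turn -30.93 then cm x -12.4 y -0.08 z -0.14
turn 0.0 then cm x -0.0 y -1.58 z -25.87
```

>>> drive_tool:
  steps:
    - [-1.5,0,0,0,0]
    - [-3,0,0,0,0]
    - [-3.8,0,0,-7.7,0]
    - [-3,0,0,-7.7,0]
    - [-1.1,0,0,-7.7,0]
    - [0,0,0,-7.8,0]
    - [0,-0.24,-3.72,0,0]
    - [0,-0.24,-3.72,0,0]
    - [0,-0.24,-3.72,0,0]
    - [0,-0.24,-3.72,0,0]

```text
time: 23.95
eef_pos: [0.4963, 0.03, 0.1383]
tcp_rot: [-0.555, -0.438, 0.556, -0.437]
contact_force: [0.3, -0.3, -1.3]
opening: 0.488
```

>>> drive_tool:
  steps:
    - [0,-0.24,-3.72,0,0]
    - [0,-0.24,-3.72,0,0]
    - [0,-0.24,-3.72,0,0]
    - [3,0,0,0,0]
    - [3,0,0,0,0]
    - [2,0,0,0,0]
    - [0.8,0,0,0,0]
    - [0,0,0,0,0]
    - [0,0,0,0,0]

```text
time: 24.85
eef_pos: [0.5166, 0.1388, 0.0516]
tcp_rot: [0.556, 0.437, -0.555, 0.438]
contact_force: [0.1, -0.1, 0.6]
opening: 0.485
```

```bash
python3 go.py .5170 .1390 .0285 -13.5
```

```text
t 24.85 at [0.5166 0.1388 0.0516] yaw -13.54 down [ 0.001  0.    -1.   ] op 0.485 F [ 0.1 -0.1  0.6]
turn -0.04 then cm x 2.31 y 0.04 z -0.03
```

>>> drive_tool:
  steps:
    - [0.5,0,0,0,0]
    - [0.5,0,0,0,0]
    - [0.5,0,0,0,0]
    - [0.4,0,0,0,0]
    - [0.3,0,0,0,0]
    - [0,0,0,0,0]
    - [0,0,0,0,0]

```text
time: 25.55
eef_pos: [0.5159, 0.1389, 0.0287]
tcp_rot: [-0.555, -0.438, 0.555, -0.438]
contact_force: [1.5, -0.3, 0.1]
opening: 0.489
```

>>> drive_tool:
  steps:
    - [0,0,-0.3,0,0]
    - [0,0,-0.2,0,0]
    - [0,0,0,0,0]

```text
time: 25.85
eef_pos: [0.5173, 0.1441, 0.0291]
tcp_rot: [0.555, 0.438, -0.555, 0.438]
contact_force: [-0.2, 0.3, 0.1]
opening: 0.488
```

>>> drive_tool:
  steps:
    - [0,0,-0.1,0,0]
    - [0,0,-0.1,0,0]
    - [0,0,0,0,0]

```text
time: 26.15
eef_pos: [0.5176, 0.1458, 0.0289]
tcp_rot: [0.555, 0.438, -0.555, 0.438]
contact_force: [0.3, 0.1, -1.0]
opening: 0.482
```

>>> drive_tool:
  steps:
    - [0,0,-0.1,0,0]
    - [0,0,-0.1,0,0]
    - [0,0,0,0,0]

```text
time: 26.45
eef_pos: [0.518, 0.1476, 0.0288]
tcp_rot: [-0.555, -0.438, 0.555, -0.438]
contact_force: [0.1, -0.6, -0.4]
opening: 0.489
```

>>> drive_tool:
  steps:
    - [0,0,-0.1,0,0]
    - [0,0,-0.1,0,0]
    - [0,0,0,0,0]

```text
time: 26.75
eef_pos: [0.518, 0.1477, 0.0288]
tcp_rot: [-0.554, -0.437, 0.557, -0.439]
contact_force: [-2.8, -8.5, 3.2]
opening: 0.486
```

>>> drive_tool:
  steps:
    - [0,0,-0.1,0,0]
    - [0,0,0,0,0]

```text
time: 26.95
eef_pos: [0.5181, 0.1477, 0.0289]
tcp_rot: [-0.553, -0.437, 0.557, -0.439]
contact_force: [-3.2, -13.4, 3.8]
opening: 0.49
```

>>> drive_tool:
  steps:
    - [0,0,0.3,0,0]
    - [0.1,0,0,0,0]
    - [0,0,0,0,0.6]
    - [0,0,0,0,0.8]
    - [0,0,0,0,0.8]
    - [0,0,0,0,0.8]
    - [-1,0,0,0,0.8]
    - [-3,0,0,0,1]
    - [-4,0,0,0,1]
    - [-3,0,0,0,1]

```text
time: 27.95
eef_pos: [0.5187, 0.1478, 0.1408]
tcp_rot: [0.556, 0.437, -0.555, 0.438]
contact_force: [0.5, -0.4, 0.5]
opening: 1.002
```

```bash
python3 go.py .6265 -.073 .10 -20.4  .6265 -.073 .015 -20.4
```

```text
t 27.95 at [0.5187 0.1478 0.1408] yaw -13.52 down [ 0.003  0.    -1.   ] op 1.002 F [ 0.5 -0.4  0.5]
turn 6.88 then cm x 4.08 y 17.8 z 16.94
turn 0.0 then cm x 8.5 y 0.0 z -0.0
```

>>> drive_tool:
  steps:
    - [0,0,0,6.88,1]
    - [0,2.97,2.82,0,1]
    - [0,2.97,2.82,0,1]
    - [0,2.97,2.82,0,1]
    - [1,2.97,2.82,0,1]
    - [1,2.97,2.82,0,1]
    - [1,2.97,2.82,0,1]
    - [1,0,0,0,1]
    - [0,0,0,0,1]
    - [0,0,0,0,1]

```text
time: 28.95
eef_pos: [0.6254, -0.072, 0.0977]
tcp_rot: [-0.58, -0.404, 0.581, -0.403]
contact_force: [-0.2, 0.9, -0.1]
opening: 1.001
```

```bash
python3 go.py .6262 -.073 .015 -20.4
python3 -c "
from h import *
d=snap('top','t5.png'); c=snap('scene','s5.png')
a=cv2.imread('pics/s5.png')[150:390,200:440]; b=cv2.imread('pics/t5.png')[150:320,145:415]
f=lambda i:cv2.resize(i,(400,400*i.shape[0]//i.shape[1]),interpolation=cv2.INTER_CUBIC)
a,b=f(a),f(b); m=max(len(a),len(b)); cv2.imwrite('pics/p5.png',np.hstack([cv2.copyMakeBorder(i,0,m-len(i),0,0,cv2.BORDER_CONSTANT) for i in(a,b)]))"
```

```text
t 28.95 at [ 0.6254 -0.072   0.0977] yaw -20.36 down [-0.001  0.001 -1.   ] op 1.001 F [-0.2  0.9 -0.1]
turn 0.04 then cm x 8.27 y 0.11 z 0.06
```

View pics/p5.png

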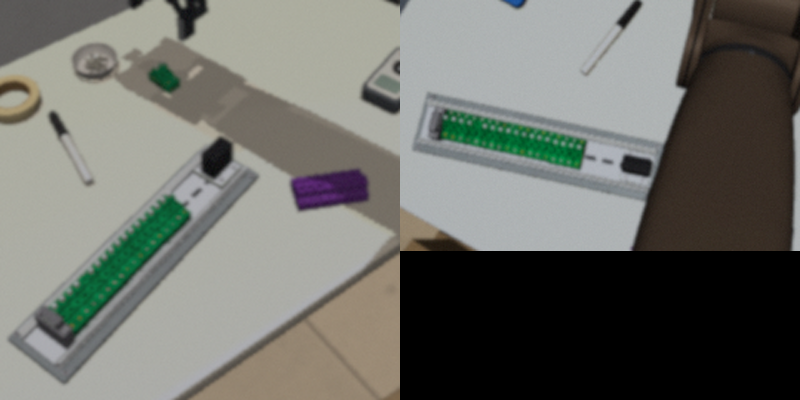

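>>> drive_tool:
  steps:
    - [2.5,0.1,0.05,0,1]
    - [2.5,0,0,0,1]
    - [1.6,0,0,0,1]
    - [1,0,0,0,1]
    - [0.65,0,0,0,1]
    - [0,0,0,0,0.5]
    - [0,0,0,0,0.3]
    - [0,0,0,0,0]
    - [0,0,0,0,0]
    - [0,0,0,0,0]

```text
time: 30.05
eef_pos: [0.628, -0.0742, 0.0168]
tcp_rot: [0.581, 0.403, -0.58, 0.404]
contact_force: [0.8, -0.3, 4.0]
opening: 0.487
```

>>> drive_tool:
  steps:
    - [0,0,0,0,0]
    - [0,0,0,0,0]

```text
time: 30.25
eef_pos: [0.628, -0.0742, 0.0167]
tcp_rot: [0.581, 0.403, -0.58, 0.404]
contact_force: [-0.6, 0.8, 5.6]
opening: 0.481
```

```bash
python3 go.py .6262 -.073 .14 -13.5  .5073 .0999 .14 -13.5
```

```text
t 30.25 at [ 0.628  -0.0742  0.0167] yaw -20.4 down [ 0.002 -0.001 -1.   ] op 0.481 F [-0.6  0.8  5.6]
turn -6.9 then cm x -12.33 y -0.2 z -0.08
turn 0.0 then cm x -0.0 y -15.6 z -14.04
```

>>> drive_tool:
  steps:
    - [-1.5,0,0,0,0]
    - [-3,0,0,0,0]
    - [-3.8,0,0,-3.5,0]
    - [-3,0,0,-3.4,0]
    - [-1.1,0,0,0,0]
    - [0,-3.16,-2.9,0,0]
    - [0,-3.16,-2.9,0,0]
    - [0,-3.16,-2.9,0,0]
    - [0,-3.16,-2.9,0,0]
    - [0,-3.16,-2.9,0,0]

```text
time: 31.25
eef_pos: [0.5049, 0.1052, 0.1381]
tcp_rot: [-0.555, -0.438, 0.556, -0.437]
contact_force: [-0.2, 0.0, -0.6]
opening: 0.487
```

>>> drive_tool:
  steps:
    - [2.5,0,0,0,0]
    - [2.5,0,0,0,0]
    - [2,0,0,0,0]
    - [1,0,0,0,0]
    - [0.5,0,0,0,0]
    - [0,0,0,0,0]
    - [0,0,0,0,0]

```text
time: 31.95
eef_pos: [0.5078, 0.1039, 0.0551]
tcp_rot: [0.556, 0.437, -0.555, 0.438]
contact_force: [0.2, 0.5, -0.2]
opening: 0.488
```

```bash
python3 go.py .5082 .1033 .0285 -13.5
```

```text
t 31.95 at [0.5078 0.1039 0.0551] yaw -13.53 down [ 0.001 -0.    -1.   ] op 0.488 F [ 0.2  0.5 -0.2]
turn -0.03 then cm x 2.66 y 0.06 z 0.05
```

>>> drive_tool:
  steps:
    - [0.5,0,0,0,0]
    - [0.5,0,0,0,0]
    - [0.5,0,0,0,0]
    - [0.5,0,0,0,0]
    - [0.4,0,0,0,0]
    - [0.2,0,0,0,0]
    - [0,0,0,0,0]

```text
time: 32.65
eef_pos: [0.507, 0.104, 0.0281]
tcp_rot: [-0.555, -0.438, 0.555, -0.438]
contact_force: [0.3, 0.2, -0.5]
opening: 0.488
```

>>> drive_tool:
  steps:
    - [0,0,-0.3,0,0]
    - [0,0,-0.3,0,0]
    - [0,0,0,0,0]

```text
time: 32.95
eef_pos: [0.5087, 0.1102, 0.0285]
tcp_rot: [0.555, 0.438, -0.555, 0.438]
contact_force: [0.5, 0.4, 0.0]
opening: 0.491
```

>>> drive_tool:
  steps:
    - [0,0,-0.15,0,0]
    - [0,0,-0.1,0,0]
    - [0,0,0,0,0]

```text
time: 33.25
eef_pos: [0.5091, 0.1124, 0.0284]
tcp_rot: [0.555, 0.438, -0.555, 0.438]
contact_force: [0.2, -1.0, 0.2]
opening: 0.49
```

>>> drive_tool:
  steps:
    - [0,0,-0.1,0,0]
    - [0,0,-0.1,0,0]
    - [0,0,0,0,0]

```text
time: 33.55
eef_pos: [0.5095, 0.1143, 0.0283]
tcp_rot: [-0.555, -0.438, 0.555, -0.438]
contact_force: [0.1, -0.3, -0.4]
opening: 0.485
```

>>> drive_tool:
  steps:
    - [0,0,-0.1,0,0]
    - [0,0,-0.1,0,0]
    - [0,0,0,0,0]

```text
time: 33.85
eef_pos: [0.5097, 0.1152, 0.0283]
tcp_rot: [-0.554, -0.438, 0.556, -0.438]
contact_force: [-1.7, -4.4, 1.7]
opening: 0.487
```

>>> drive_tool:
  steps:
    - [0,0,-0.1,0,0]
    - [0,0,0,0,0]

```text
time: 34.05
eef_pos: [0.5097, 0.1152, 0.0284]
tcp_rot: [-0.554, -0.437, 0.557, -0.439]
contact_force: [-2.9, -8.0, 2.9]
opening: 0.489
```

>>> drive_tool:
  steps:
    - [0,0,0.25,0,0]
    - [0.05,0,0,0,0]
    - [0,0,0,0,0.6]
    - [0,0,0,0,0.8]
    - [0,0,0,0,0.8]
    - [0,0,0,0,0.8]
    - [-1,0,0,0,0.8]
    - [-3,0,0,0,1]
    - [-3,0,0,0,1]
    - [0,0,0,0,1]

```text
time: 35.05
eef_pos: [0.5134, 0.1149, 0.1034]
tcp_rot: [0.558, 0.436, -0.552, 0.44]
contact_force: [0.6, 0.1, 0.6]
opening: 1.003
```

```bash
python3 go.py .4945 .0495 .10 -13.5  .4945 .0495 .028 -13.5
```

```text
t 35.05 at [0.5134 0.1149 0.1034] yaw -13.49 down [ 0.01  0.   -1.  ] op 1.003 F [0.6 0.1 0.6]
turn 0.01 then cm x 0.34 y -0.31 z 6.8
turn 0.0 then cm x 7.2 y 0.0 z -0.0
```

>>> drive_tool:
  steps:
    - [0,-0.05,2.8,0,1]
    - [0,0,2.8,0,1]
    - [0,0,1.2,0,1]
    - [0,0,0,0,1]
    - [0,0,0,0,1]

```text
time: 35.55
eef_pos: [0.4933, 0.049, 0.0977]
tcp_rot: [0.556, 0.438, -0.555, 0.437]
contact_force: [-0.1, -1.2, -0.1]
opening: 1.0
```

```bash
python3 go.py .4945 .0495 .028 -13.5
python3 -c "
from h import *
d=snap('top','t6.png'); c=snap('scene','s6.png')
a=cv2.imread('pics/s6.png')[210:390,200:380]; b=cv2.imread('pics/t6.png')[190:300,145:335]
f=lambda i:cv2.resize(i,(400,400*i.shape[0]//i.shape[1]),interpolation=cv2.INTER_CUBIC)
a,b=f(a),f(b); m=max(len(a),len(b)); cv2.imwrite('pics/p6.png',np.hstack([cv2.copyMakeBorder(i,0,m-len(i),0,0,cv2.BORDER_CONSTANT) for i in(a,b)]))"
```

```text
t 35.55 at [0.4933 0.049  0.0977] yaw -13.55 down [-0.     0.001 -1.   ] op 1.0 F [-0.1 -1.2 -0.1]
turn -0.05 then cm x 6.97 y 0.1 z -0.08
```

View pics/p6.png

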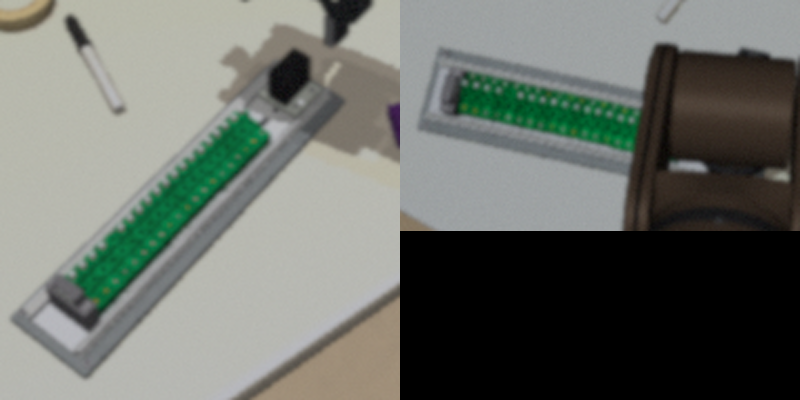

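Row of four is in place, with the stop still ~37 mm off. Gripping it.

>>> drive_tool:
  steps:
    - [2,0.1,0,0,1]
    - [2,0,0,0,1]
    - [1.5,0,0,0,1]
    - [1,0,0,0,1]
    - [0.3,0,0,0,1]
    - [0,0,0,0,0.5]
    - [0,0,0,0,0.2]
    - [0,0,0,0,0]
    - [0,0,0,0,0]
    - [0,0,0,0,0]
  force: 30

```text
time: 36.65
eef_pos: [0.4948, 0.0484, 0.0305]
tcp_rot: [0.556, 0.437, -0.555, 0.438]
contact_force: [-1.7, 1.2, 2.2]
opening: 0.253
```

>>> drive_tool:
  steps:
    - [0,0,0,0,0]
    - [0,0,0,0,0]
    - [0,0,0,0,0]

```text
time: 36.95
eef_pos: [0.4947, 0.0484, 0.0305]
tcp_rot: [0.556, 0.438, -0.555, 0.438]
contact_force: [-1.9, -0.3, 6.0]
opening: 0.25
```

>>> drive_tool:
  steps:
    - [0,0,-0.6,0,0]
    - [0,0,-0.8,0,0]
    - [0,0,-0.8,0,0]
    - [0,0,-0.6,0,0]
    - [0,0,-0.3,0,0]
    - [0,0,0,0,0]

```text
time: 37.55
eef_pos: [0.5022, 0.0784, 0.0305]
tcp_rot: [0.555, 0.437, -0.555, 0.438]
contact_force: [-1.0, -1.0, 5.5]
opening: 0.252
```

>>> drive_tool:
  steps:
    - [0,0,-0.2,0,0]
    - [0,0,-0.1,0,0]
    - [0,0,0,0,0]

```text
time: 37.85
eef_pos: [0.5027, 0.0808, 0.0305]
tcp_rot: [-0.555, -0.437, 0.555, -0.439]
contact_force: [-1.1, -2.4, 5.1]
opening: 0.252
```

>>> drive_tool:
  steps:
    - [0,0,-0.1,0,0]
    - [0,0,-0.1,0,0]
    - [0,0,0,0,0]

```text
time: 38.15
eef_pos: [0.503, 0.0818, 0.0306]
tcp_rot: [-0.554, -0.437, 0.556, -0.439]
contact_force: [-2.3, -6.9, 5.9]
opening: 0.254
```

>>> drive_tool:
  steps:
    - [0,0,-0.1,0,0]
    - [0,0,-0.1,0,0]
    - [0,0,0,0,0]

```text
time: 38.45
eef_pos: [0.503, 0.082, 0.0306]
tcp_rot: [-0.553, -0.437, 0.557, -0.44]
contact_force: [-4.8, -13.9, 8.5]
opening: 0.255
```

>>> drive_tool:
  steps:
    - [0,0,-0.1,0,0]
    - [0,0,-0.1,0,0]
    - [0,0,0,0,0]

```text
time: 38.75
eef_pos: [0.503, 0.082, 0.0306]
tcp_rot: [-0.551, -0.437, 0.558, -0.441]
contact_force: [-6.8, -20.9, 10.5]
opening: 0.25
```

>>> drive_tool:
  steps:
    - [0,0,0,0,0]
    - [0,0,0,0,0]
    - [0,0,0,0,0]

```text
time: 39.05
eef_pos: [0.5031, 0.082, 0.0307]
tcp_rot: [-0.551, -0.437, 0.558, -0.441]
contact_force: [-6.9, -21.2, 10.1]
opening: 0.249
```

>>> drive_tool:
  steps:
    - [0,0,0.2,0,0]
    - [0,0,0.2,0,0]
    - [0,0,0,0,0]

```text
time: 39.35
eef_pos: [0.503, 0.0818, 0.0305]
tcp_rot: [-0.555, -0.437, 0.556, -0.439]
contact_force: [-2.0, -6.6, 6.3]
opening: 0.25
```

>>> drive_tool:
  steps:
    - [0,0,0,0,0.4]
    - [0,0,0,0,0.6]
    - [0,0,0,0,0.9]
    - [0,0,0,0,0.9]
    - [0,0,0,0,0.9]
    - [-1,0,0,0,1]
    - [-3,0,0,0,1]
    - [-4,0,0,0,1]
    - [-4,0,0,0,1]
    - [-3,0,0,0,1]

```text
time: 40.35
eef_pos: [0.5035, 0.0836, 0.1835]
tcp_rot: [0.556, 0.437, -0.554, 0.439]
contact_force: [1.5, 0.0, -0.6]
opening: 0.995
```

>>> drive_tool:
  steps:
    - [0,4,3,0,1]
    - [0,4,3,0,1]
    - [0,4,3,0,1]
    - [0,2,4,0,1]
    - [0,2,4,0,1]
    - [0,0,4,0,1]
    - [0,0,0,0,1]

```text
time: 41.05
eef_pos: [0.6087, -0.1627, 0.1804]
tcp_rot: [-0.556, -0.436, 0.557, -0.437]
contact_force: [0.0, 1.0, -0.3]
opening: 1.002
```

```bash
python3 go.py
python3 -c "
from h import *
d=snap('top','t7.png'); c=snap('scene','s7.png')
a=cv2.imread('pics/s7.png')[225:380,200:365]; b=cv2.imread('pics/t7.png')[205:295,145:335]
f=lambda i:cv2.resize(i,(400,400*i.shape[0]//i.shape[1]),interpolation=cv2.INTER_CUBIC)
a,b=f(a),f(b); m=max(len(a),len(b)); cv2.imwrite('pics/p7.png',np.hstack([cv2.copyMakeBorder(i,0,m-len(i),0,0,cv2.BORDER_CONSTANT) for i in(a,b)]))"
```

```text
t 41.05 at [ 0.6087 -0.1627  0.1804] yaw -13.79 down [ 0.    -0.002 -1.   ] op 1.002 F [ 0.   1.  -0.3]
```

View pics/p7.png

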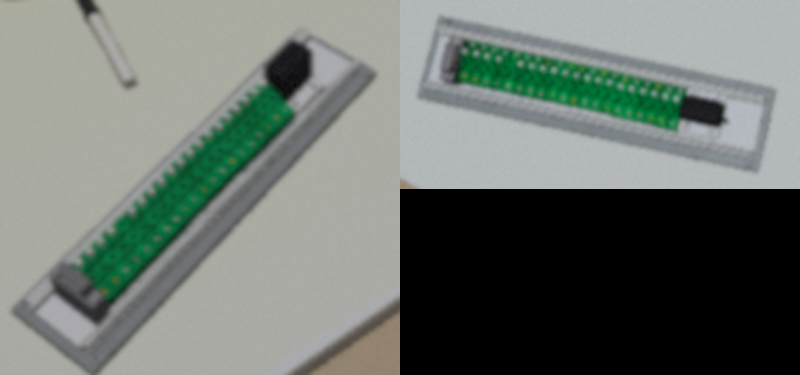

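View pics/s7.png

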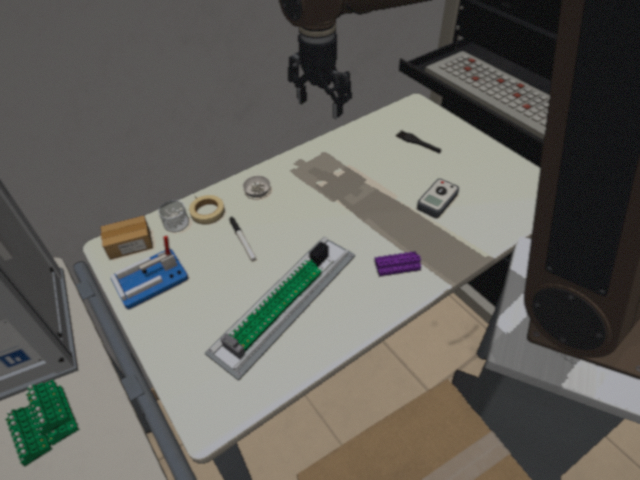

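```bash
python3 -c "
import cv2,numpy as np
t=cv2.imread('pics/t7.png').astype(np.float32)
M=cv2.getRotationMatrix2D((240,250),11,4.6); M[:,2]+=[400-240,150-250]
a=cv2.warpAffine(t,M,(800,290),flags=cv2.INTER_CUBIC)
s=cv2.imread('pics/s7.png').astype(np.float32)
M=cv2.getRotationMatrix2D((278,300),-43,5.2); M[:,2]+=[400-278,150-300]
b=cv2.warpAffine(s,M,(800,290),flags=cv2.INTER_CUBIC)
cv2.imwrite('pics/p8.png',np.clip(np.vstack([a,b])*1.5,0,255))"
```

```text
[ WARN:0@0.158] global loadsave.cpp:1063 imwrite_ Unsupported depth image for selected encoder is fallbacked to CV_8U.
```

View pics/p8.png

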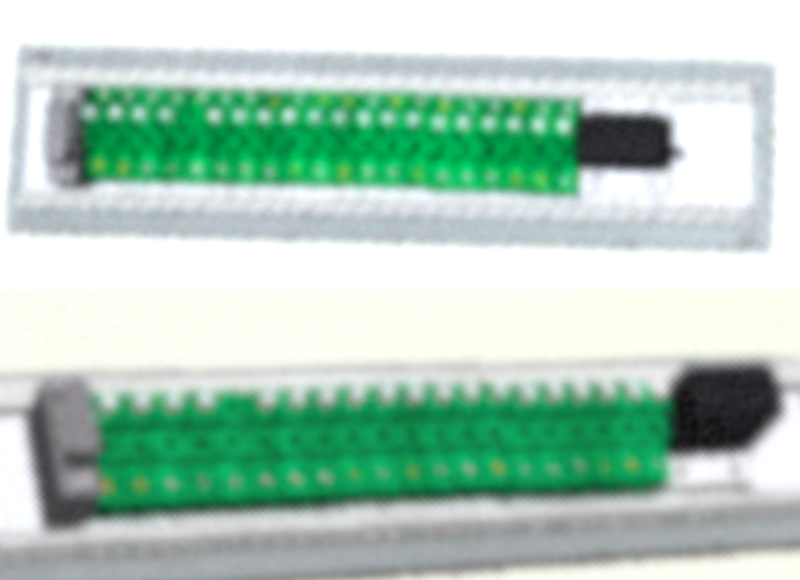

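```bash
python3 -c "
from plant import sign_off; print(sign_off())"
```

```text
the job is handed in; nothing more can be done
None
```

The four strips stand upright in the channel in the order 8, 6, 4 and 2-way, starting at the fixed bracket, with the end stop slid up against the 2-way. I handed the job in at about 41 s of the 102 s allowed.

**How it was closed:** I slid each strip along until I felt it touch its neighbour. I then pushed the stop along the rail with about 21 N until nothing moved, eased off, released it and moved the arm clear.

**Last checks:**
- **Row:** the final pictures from both cameras show it closed from bracket to stop with no visible gaps.
- **Bystanders:** the tester, the screw dish and the purple strip look to be where they were at the start. I judged this by eye and did not measure it.

**Disagreements and surprises:**
- **Scene camera:** it read about 3–4 mm off from the top camera, and its two-view heights came out 10–15 mm too low. I used the top camera and the heights given in the text, and contact with the parts agreed with them.
- **Stop position:** the stop ended about 2–4 mm from where I had calculated. That is within the error of my initial estimate, and the push force says it is tight.
- **6-way entry:** it brushed a rail lip with about 20 N going in, then seated properly.
- **Missing peg:** one white peg on the 8-way appears to be missing. It already looked that way in the first picture.

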